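# Find the rocking corner of a hosel fixture and set its shim

## Task

The steel hosel fixture rocks on its four pads. With the fingertips press down on the screw heads at its corners to find the one corner that gives, and feel it dip onto its pad; then press the tab of the rocker shim at that corner right down flat, so that the fixture stands firm. Leave the other three shims up and the fixture where it stands; pick nothing up and do not disturb the things around.

Things in the scene. Friction and masses are not known exactly. Their poses are not given: they have to be found in the camera images.
- fixture: Loose H-shaped steel base, 1.2 kg: two bars 26 mm wide (x), 110 mm long (y), centred at x = -36 and +36 mm, joined by a 40 mm wide waist with a round boss, top 38 mm above the origin. Bar tops 21 mm above it. Origin: middle of the undersides of its four feet, 20 mm above the table; z up. Feet: 24 mm across, at x = +-36, y = +-42 mm, each on its own dark pad with a hinged shim.
- screw_fl (a point): Centre of the top of the dark screw head (15 mm across) over the foot on the fixture's negative x, positive y side, 23.5 mm above its origin. Press here to test this corner: the one loose corner dips 4 mm at 3 to 5 N and comes back when released, the others stay firm.
- screw_fr (a point): Centre of the top of the dark screw head (15 mm across) over the foot on the fixture's negative x, negative y side, 23.5 mm above its origin. Press here to test this corner: the one loose corner dips 4 mm at 3 to 5 N and comes back when released, the others stay firm.
- screw_rl (a point): Centre of the top of the dark screw head (15 mm across) over the foot on the fixture's positive x, positive y side, 23.5 mm above its origin. Press here to test this corner: the one loose corner dips 4 mm at 3 to 5 N and comes back when released, the others stay firm.
- screw_rr (a point): Centre of the top of the dark screw head (15 mm across) over the foot on the fixture's positive x, negative y side, 23.5 mm above its origin. Press here to test this corner: the one loose corner dips 4 mm at 3 to 5 N and comes back when released, the others stay firm.
- shim_low (a joint): Hinge of the shim in the one pad that stands 4 mm low, so that its foot hangs free; at which corner varies and can hardly be seen. 0 = tab up (38 degrees), 0.663 rad = tab flat; it stays where left, about 4 N on the tab moves it. Pressed flat, its nose rises 4 mm and carries the foot. The flat tab lies 5 mm above the table, 9 mm at the other pads.
- shim_1 (a joint): Hinge of the shim in one of the three sound pads, at which corner varies. 0 = tab up (38 degrees), 0.663 rad = tab flat; it stays where left, about 4 N on the tab moves it. The tab, 14 mm wide, is in line with the foot on its -x side (fixture frame): press 36 mm in -x from the screw head. Raised, its end is 41 mm out and 33 mm above the table (4 mm less at the low pad); flat, 49 mm out.
- shim_2 (a joint): Hinge of the shim in one of the three sound pads, at which corner varies. 0 = tab up (38 degrees), 0.663 rad = tab flat; it stays where left, about 4 N on the tab moves it. The tab, 14 mm wide, is in line with the foot on its -x side (fixture frame): press 36 mm in -x from the screw head. Raised, its end is 41 mm out and 33 mm above the table (4 mm less at the low pad); flat, 49 mm out.
- shim_3 (a joint): Hinge of the shim in one of the three sound pads, at which corner varies. 0 = tab up (38 degrees), 0.663 rad = tab flat; it stays where left, about 4 N on the tab moves it. The tab, 14 mm wide, is in line with the foot on its -x side (fixture frame): press 36 mm in -x from the screw head. Raised, its end is 41 mm out and 33 mm above the table (4 mm less at the low pad); flat, 49 mm out.
- head: Black golf club head lying loose on the table, 76x105x60 mm, a bystander; origin at its underside.
- screwdriver: Loose screwdriver with a red handle, 200 mm long, lying near the fixture, a bystander; origin at its underside.

How it is judged:
By the outcome, as a careful person would: the job done as asked, in the order asked, and still so for the second after the job is handed in, with the robot touching nothing.
It also fails if it takes over 54 s, if anything falls off the work surface, if the arm or the gripper's body presses on something with over 40 N, if the wrist force passes 120 N, or if a joint passes its speed limit or range.

## Robot

A 7-joint arm with a two-finger parallel gripper is mounted at the origin on the work surface; the furniture and walls round the work are solid. World frame = base frame: x ahead of the robot, y to its left, z up, the work surface at z = 0. Lengths are in m, angles in rad, forces in N, time in s.
With the tool pointing down it reaches from about 0.4 to 0.9 m from the base axis. Payload 5.5 kg.
Tool frame: the origin (TCP) lies at the very end of the fingers, on their centre line; the grasp point (between the pads) lies 19 mm behind it; z points along the fingers, y is the direction in which the jaws open and shut (so a half turn about z gives the same grasp; the last joint's range is limited). The gripper opens to 92 mm and grips with 3 to 60 N. Pads are 19 mm wide; open, the fingers measure 130 mm over their backs; the gripper's body (75 mm by 190 mm) begins 47 mm behind the grasp point.
Start: joints at [-0.933, 0.501, -0.427, 1.55, 0.221, 1.138, -0.21], TCP at [0.238, 0.605, 0.203] pointing down, gripper open.
Joint ranges: [-2.88, 2.88], [-0.31, 2.03], [-1.54, 1.56], [0.2, 2.42], [-1.41, 4.55], [0.19, 2.02], [-2.57, 2.57]. Speed limits (rad/s): [2.57, 2.57, 3.14, 3.14, 3.14, 3.14, 3.14].

## Interface

Orientations are given as a 3x3 rotation matrix whose columns are the frame's x, y, z axes.
In Python, from workcell import state, snapshot, hand_in gives the robot as it stands.
- The arm moves only by the tool drive_tool, never from a script. Its argument "moves" is a list of rows, each a list of 3 entries, a list of its own where there are three numbers: the opening, from -1 (shut) to 1 (fully open), so that 0 is half open, then the shift along the tool's x, y, z in m, then the turn, a rotation vector about the tool's x, y, z in rad. In form: [[grip, [dx, dy, dz], [wx, wy, wz]], ...]. A call has exactly 10 rows; each row shifts and turns the commanded pose from where the row before left it, along the tool's axes as they then stand; what a row does not reach is not made up. A row lasts 1/10 s, in which the tool goes at most 50 mm and 8.59 degrees, less where a joint would pass 70% of its speed; a pose out of reach is approached as far as the arm can. A call with a gripper value outside its range is refused whole. The fingers move at their own pace and stop on an object; "grip_force" is the grip in N (left out, the last holds). Time passes only in rows, so rows that do not move let the fingers close, or fill a call up. It gives the time, the measured TCP pose, the force and the opening at its end, in the units of the state.
- state(): the state, without advancing time (a new reading comes with each control period).
- snapshot(name): name is "scene" or "top" or "wrist"; returns a dict with "img" (400x640x3 uint8, red, green, blue), "fx", "fy", "cx", "cy" (pixels), "k1" (the pictures are not rectified: a ray, as slopes to the right and down, at radius r is drawn at 1 + k1 r^2 times it, then the intrinsics apply), "rvec" (rotation vector, rad) and "tvec" (3), from world to camera coordinates, as OpenCV has them. Camera axes: x right, y down, z forward; pixel columns grow to the right and rows downward; lengths in m; the calibration is good to about 2 mm. A picture is of the moment at which its call begins. There is no depth.
- hand_in(): hands the job in, once; it reports no verdict.
The state is a dict: "time_s": time; "joint_positions": joint angles; "joint_vel": joint speeds; "joint_torque": joint torques, N m; "tool_pos": TCP position; "ee_rot": TCP orientation; "contact_force": force on the tool from outside, world axes, zero at the start; "moment": the same for the moment, N m; "opening": finger opening in m.
Only numpy, scipy, OpenCV 4.12 (cv2) and the standard library are available. Lean on these libraries where they do the work, as an engineer would, in place of code of your own. Each camera call takes 0.05 s, during which the arm holds its last target. There are 200 camera calls.

## Working session

There is one attempt and no reset: what is moved stays moved. The work goes in short steps, Python scripts to look and compute and a tool call to move; the robot and the scene stay as the last step left them, time stands still between calls to the robot, and variables do not carry over. Pictures are saved under pics/ and viewed, about 8 in all and at most 12, crops included, and the job is handed in when it is done.

Besides the shell and the picture viewer there is one more tool, called as a command line: name --argument value ..., lists and objects as JSON in quotes. drive_tool: Moves the arm, as the interface text tells. Its arguments: {"type":"object","properties":{"moves":{"type":"array","items":{"type":"array"}},"grip_force":{"type":"number"}},"required":["moves"]}

```bash
mkdir -p pics; cat > h.py <<'E'
import numpy as np, cv2
from workcell import state, snapshot, hand_in
def save(s,n,crop=None,scale=1):
    im=s["img"][...,::-1]
    if crop: x0,y0,x1,y1=crop; im=im[y0:y1,x0:x1]
    cv2.imwrite(f"pics/{n}.png",cv2.resize(np.ascontiguousarray(im),None,fx=scale,fy=scale,interpolation=cv2.INTER_CUBIC))
def ray(s,u,v):
    K=np.array([[s["fx"],0,s["cx"]],[0,s["fy"],s["cy"]],[0,0,1.]])
    p=cv2.undistortPoints(np.array([[[u,v]]],float),K,np.array([s["k1"],0,0,0,0.]))[0,0]
    R=cv2.Rodrigues(np.array(s["rvec"],float))[0];t=np.array(s["tvec"],float).ravel()
    return -R.T@t, R.T@np.array([p[0],p[1],1])
def at(s,u,v,z):
    o,d=ray(s,u,v); return o+d*(z-o[2])/d[2]
def proj(s,P):
    K=np.array([[s["fx"],0,s["cx"]],[0,s["fy"],s["cy"]],[0,0,1.]])
    return cv2.projectPoints(np.array(P,float).reshape(-1,1,3),np.array(s["rvec"],float),np.array(s["tvec"],float),K,np.array([s["k1"],0,0,0,0.]))[0][:,0]
E
python3 - <<'E'
from h import *
import pickle
for n in("top","scene"):
    s=snapshot(n);save(s,n+"0");pickle.dump(s,open(n+"0.pkl","wb"));print(n,ray(s,320,200),s["fx"],s["k1"])
st=state();print(st["time_s"],st["tool_pos"],st["ee_rot"],st["contact_force"],st["opening"])
E
```

```text
top (array([ 0.22748677, -0.41142111,  0.89991638]), array([ 0.19828281, -0.01000824, -0.98010541])) 481.8320878909658 -0.06899996703075814
scene (array([-0.03983436, -0.88287908,  0.62091506]), array([ 0.5375806 ,  0.54638028, -0.64232833])) 475.42692041048883 -0.12905473022585798
0.1 [0.23776716 0.60425703 0.20160445] [[-9.30585375e-01  3.66074305e-01 -6.80690148e-04]
 [ 3.66074932e-01  9.30584079e-01 -1.55409559e-03]
 [ 6.45249512e-05 -1.69540223e-03 -9.99998561e-01]] [-0.47862224  0.57249401 -0.33618224] 0.09191799093202394
```

View pics/top0.png

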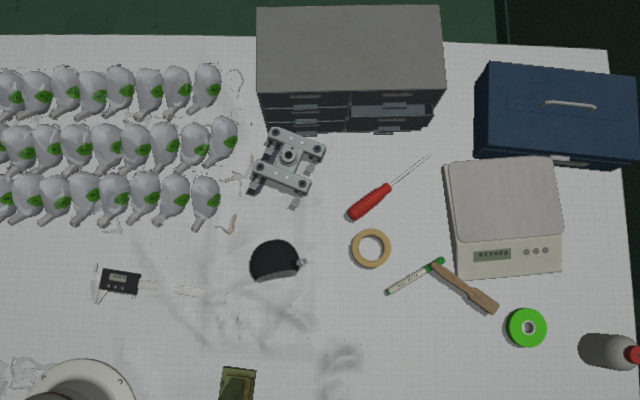

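View pics/scene0.png

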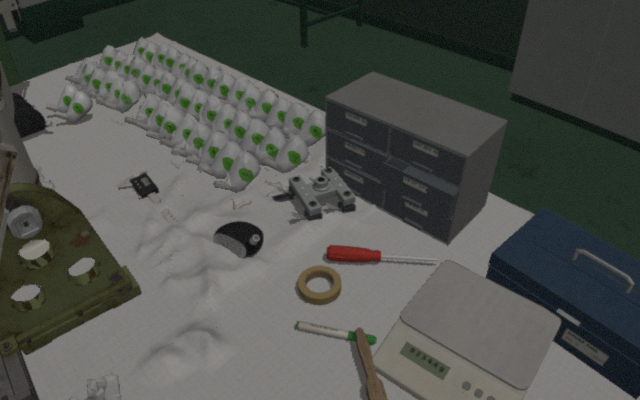

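The top view shows the fixture near (288,160), close to the drawer cabinet. The screwdriver is at (375,200) and the head at (275,262). I'll zoom in on the fixture.

```bash
python3 - <<'E'
from h import *
import pickle
a=pickle.load(open("top0.pkl","rb"));b=pickle.load(open("scene0.pkl","rb"))
A=cv2.resize(a["img"][105:225,235:345],None,fx=4.8,fy=4.8,interpolation=cv2.INTER_CUBIC)
cv2.imwrite("pics/c0.png",cv2.convertScaleAbs(A[...,::-1],alpha=1.5))
for p in[(280,131),(322,147),(288,155)]:print(at(a,*p,.043))
E
```

```text
[ 0.53052317 -0.34256723  0.043     ]
[ 0.50130826 -0.42169542  0.043     ]
[ 0.48423304 -0.35917803  0.043     ]
```

View pics/c0.png

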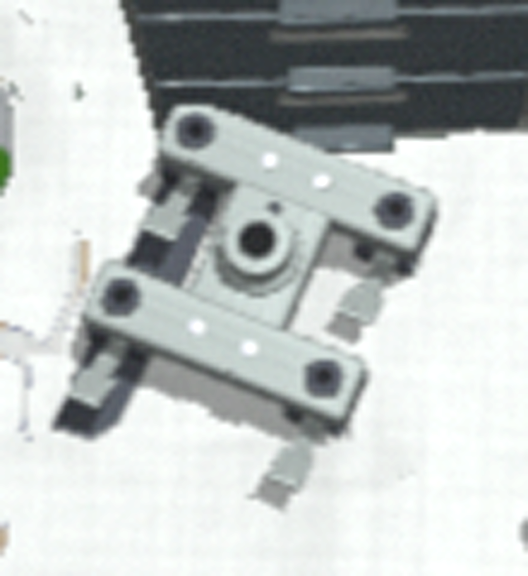

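The crop shows the screw heads at rl (195,130), rr (396,210), fl (121,296) and fr (323,378), with the tabs below each bar. Next I'll compute the fixture pose and the cabinet clearance.

```bash
python3 - <<'E'
from h import *
import pickle
np.set_printoptions(precision=4,suppress=True)
a=pickle.load(open("top0.pkl","rb"));b=pickle.load(open("scene0.pkl","rb"))
c=dict(rl=(195,130),rr=(396,210),fl=(121,296),fr=(323,378))
m=dict(rl=(36,42),rr=(36,-42),fl=(-36,42),fr=(-36,-42))
g=cv2.cvtColor(a["img"],cv2.COLOR_RGB2GRAY).astype(float)
W=[];M=[]
for k,(x,y) in c.items():
    u=235+(x+.5)/4.8-.5;v=105+(y+.5)/4.8-.5
    U,V=np.meshgrid(range(round(u)-4,round(u)+5),range(round(v)-4,round(v)+5))
    w=np.clip(115-g[V,U],0,None)*(np.hypot(U-u,V-v)<4.2);u2,v2=(w*U).sum()/w.sum(),(w*V).sum()/w.sum()
    p=at(a,u2,v2,.0435);print(k,u,v,u2,v2,p);W.append(p[:2]);M.append(np.array(m[k])/1e3)
W=np.array(W);M=np.array(M);H=(M-M.mean(0)).T@(W-W.mean(0));th=np.arctan2(H[0,1]-H[1,0],H[0,0]+H[1,1])
R=np.array([[np.cos(th),-np.sin(th)],[np.sin(th),np.cos(th)]]);o=W.mean(0)
print("pose",o,th,np.degrees(th));print((M@R.T+o-W)*1e3)
for k in m: print(k,"screw",R@np.array(m[k])/1e3+o,"tab",R@(np.array(m[k])+[-36,0])/1e3+o)
print("cab base",at(a,330,132.5,0),at(a,420,133,0))
print("scene cab bottom corner",at(b,448,240,0)); 
# top edge: top view (445,88) & scene (468,155)
o1,d1=ray(a,444,88);o2,d2=ray(b,468,155)
x=np.linalg.lstsq(np.c_[d1,-d2],o2-o1,rcond=None)[0];print("cab top corner",o1+d1*x[0],o2+d2*x[1])
o1,d1=ray(a,257,92);o2,d2=ray(b,327,97)
x=np.linalg.lstsq(np.c_[d1,-d2],o2-o1,rcond=None)[0];print("cab top corner L",o1+d1*x[0],o2+d2*x[1])
E
```

```text
rl 275.2291666666667 131.6875 275.16576506955175 131.89644513137557 [ 0.5284 -0.3337  0.0435]
rr 317.1041666666667 148.35416666666669 316.7710075667065 148.39147749900437 [ 0.4982 -0.4121  0.0435]
fl 259.8125 166.27083333333334 259.70851688693097 166.44603524229075 [ 0.4609 -0.308   0.0435]
fr 301.89583333333337 183.35416666666669 301.8775828460039 183.3122807017544 [ 0.431  -0.3864  0.0435]
pose [ 0.4796 -0.36  ] -0.3650669283142815 -20.916794232213302
[[-0.1204  0.005 ]
 [ 0.0521 -0.0628]
 [ 0.0704  0.0522]
 [-0.002   0.0056]]
rl screw [ 0.5282 -0.3337] tab [ 0.4946 -0.3208]
rr screw [ 0.4982 -0.4121] tab [ 0.4646 -0.3993]
fl screw [ 0.461  -0.3079] tab [ 0.4274 -0.2951]
fr screw [ 0.431  -0.3864] tab [ 0.3974 -0.3736]
cab base [ 0.5452 -0.4373  0.    ] [ 0.5494 -0.6151  0.    ]
scene cab bottom corner [ 0.564  -0.6064  0.    ]
cab top corner [ 0.5553 -0.6107  0.1966] [ 0.556  -0.6114  0.1971]
cab top corner L [ 0.5399 -0.3163  0.1958] [ 0.5399 -0.3163  0.1958]
```

Residuals are below 0.2 mm, and the tool is already yawed to match the fixture. The cabinet front is at x≈0.54–0.55 m and its top at 0.197 m. I'll move over with the fingers shut.

drive_tool --moves '[[-1,[-0.034,-0.035,0],[0,0,0]],[-1,[-0.034,-0.035,0],[0,0,0]],[-1,[-0.034,-0.035,0],[0,0,0]],[-1,[-0.034,-0.035,0],[0,0,0]],[-1,[-0.034,-0.035,0],[0,0,0]],[-1,[-0.034,-0.035,0],[0,0,0]],[-1,[-0.034,-0.035,0],[0,0,0]],[-1,[-0.034,-0.035,0],[0,0,0]],[-1,[-0.034,-0.035,0],[0,0,0]],[-1,[-0.034,-0.035,0],[0,0,0]]]' --grip_force 10

```text
time_s: 1.1
tool_pos: [0.4264, 0.1527, 0.2025]
ee_rot: [[-0.931, 0.366, 0.0], [0.366, 0.931, 0.0], [-0.0, 0.0, -1.0]]
contact_force: [0.7, -0.1, 0.8]
opening: 0.0165
```

drive_tool --moves '[[-1,[-0.018,-0.045,0],[0,0,0]],[-1,[-0.018,-0.045,0],[0,0,0]],[-1,[-0.018,-0.045,0],[0,0,0]],[-1,[-0.018,-0.045,0],[0,0,0]],[-1,[-0.018,-0.045,0],[0,0,0]],[-1,[-0.018,-0.045,0],[0,0,0]],[-1,[-0.018,-0.045,0],[0,0,0]],[-1,[-0.018,-0.045,0],[0,0,0]],[-1,[-0.018,-0.045,0],[0,0,0]],[-1,[-0.018,-0.045,0],[0,0,0]]]'

```text
time_s: 2.1
tool_pos: [0.4285, -0.3316, 0.2023]
ee_rot: [[-0.931, 0.366, -0.0], [0.366, 0.931, 0.0], [0.0, 0.0, -1.0]]
contact_force: [1.0, 0.3, 0.7]
opening: 0.0002
```

```bash
python3 - <<'E'
from h import *
np.set_printoptions(precision=4,suppress=True)
st=state();print(st["joint_positions"],st["tool_pos"],st["contact_force"])
R=np.array(st["ee_rot"]);print(R);print("to fr screw",R.T@(np.array([.431,-.3864,.055])-st["tool_pos"]))
E
```

```text
[ 0.4328  0.2784  0.2106  1.8422 -0.0672  1.0282  1.8666] [ 0.4285 -0.3316  0.2023] [0.9626 0.3253 0.6527]
[[-0.9307  0.3658 -0.0003]
 [ 0.3658  0.9307  0.0003]
 [ 0.0004  0.0002 -1.    ]]
to fr screw [-0.0224 -0.0501  0.1473]
```

drive_tool --moves '[[-1,[-0.005,-0.01,0.015],[0,0,0]],[-1,[-0.006,-0.013,0.02],[0,0,0]],[-1,[-0.006,-0.014,0.025],[0,0,0]],[-1,[-0.005,-0.013,0.025],[0,0,0]],[-1,[0,0,0.02],[0,0,0]],[-1,[0,0,0.015],[0,0,0]],[-1,[0,0,0.01],[0,0,0]],[-1,[0,0,0],[0,0,0]],[-1,[0,0,0],[0,0,0]],[-1,[0,0,0],[0,0,0]]]'

```text
time_s: 3.1
tool_pos: [0.432, -0.3849, 0.0736]
ee_rot: [[-0.931, 0.366, 0.002], [0.366, 0.931, -0.001], [-0.002, -0.0, -1.0]]
contact_force: [-0.3, 0.6, -0.5]
opening: 0.0006
```

```bash
python3 - <<'E'
from h import *
np.set_printoptions(precision=4,suppress=True)
st=state();print(st["tool_pos"],st["contact_force"])
R=np.array(st["ee_rot"]);print("to fr screw",R.T@(np.array([.431,-.3864,.0435])-st["tool_pos"]))
s=snapshot("wrist");P=[[.431,-.3864,.0435],[.498,-.4121,.0435],[.461,-.3079,.0435],[.5282,-.3337,.0435],[*st["tool_pos"]]]
p=proj(s,P);print(p)
im=s["img"].copy()
for q in p: cv2.drawMarker(im,tuple(int(x) if abs(x)<5000 else 0 for x in q),(255,0,0),0,8,1)
cv2.imwrite("pics/w1.png",im[...,::-1])
E
```

```text
[ 0.432  -0.3849  0.0736] [-0.279   0.6197 -0.4781]
to fr screw [ 0.0004 -0.0018  0.0301]
[[318.7566 217.9235]
 [319.4695 297.406 ]
 [426.0385 216.9806]
 [417.9639 296.834 ]
 [321.2869 232.9966]]
```

View pics/w1.png

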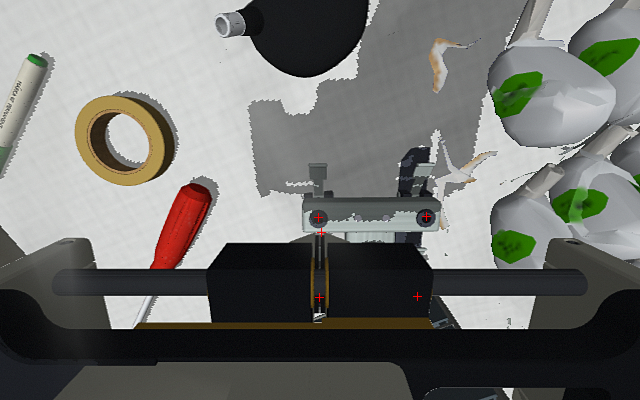

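The projected marks land on the fr (319,218) and fl (426,217) screws, so the pose is right. I'll press fr gently.

drive_tool --moves '[[-1,[0,-0.002,0.006],[0,0,0]],[-1,[0,0,0.006],[0,0,0]],[-1,[0,0,0.006],[0,0,0]],[-1,[0,0,0.005],[0,0,0]],[-1,[0,0,0.003],[0,0,0]],[-1,[0,0,0.001],[0,0,0]],[-1,[0,0,0.001],[0,0,0]],[-1,[0,0,0.001],[0,0,0]],[-1,[0,0,0.001],[0,0,0]],[-1,[0,0,0],[0,0,0]]]'

```text
time_s: 4.15
tool_pos: [0.4305, -0.3864, 0.0425]
ee_rot: [[-0.931, 0.366, 0.0], [0.366, 0.931, 0.0], [-0.0, 0.0, -1.0]]
contact_force: [0.3, -0.1, 0.3]
opening: 0.0004
```

drive_tool --moves '[[-1,[0,0,0.001],[0,0,0]],[-1,[0,0,0],[0,0,0]],[-1,[0,0,0.001],[0,0,0]],[-1,[0,0,0],[0,0,0]],[-1,[0,0,0],[0,0,0]],[-1,[0,0,0],[0,0,0]],[-1,[0,0,0],[0,0,0]],[-1,[0,0,0],[0,0,0]],[-1,[0,0,0],[0,0,0]],[-1,[0,0,0],[0,0,0]]]'

```text
time_s: 5.15
tool_pos: [0.4304, -0.3864, 0.0405]
ee_rot: [[-0.931, 0.366, -0.0], [0.366, 0.931, 0.0], [0.0, 0.0, -1.0]]
contact_force: [-0.1, -0.3, -0.4]
opening: 0.0005
```

drive_tool --moves '[[-1,[0,0,0.001],[0,0,0]],[-1,[0,0,0],[0,0,0]],[-1,[0,0,0.001],[0,0,0]],[-1,[0,0,0],[0,0,0]],[-1,[0,0,0],[0,0,0]],[-1,[0,0,0],[0,0,0]],[-1,[0,0,0],[0,0,0]],[-1,[0,0,0],[0,0,0]],[-1,[0,0,0],[0,0,0]],[-1,[0,0,0],[0,0,0]]]'

```text
time_s: 6.15
tool_pos: [0.4304, -0.3864, 0.0385]
ee_rot: [[-0.931, 0.366, -0.0], [0.366, 0.931, 0.0], [0.0, -0.0, -1.0]]
contact_force: [-0.6, 0.0, 0.4]
opening: 0.0002
```

```bash
python3 - <<'E'
from h import *
st=state();print(st["tool_pos"],st["contact_force"])
s=snapshot("wrist");save(s,"w2",(220,150,540,330),2.4)
E
```

```text
[ 0.43039609 -0.38640365  0.03850904] [-0.62149628  0.02557693  0.43119343]
```

View pics/w2.png

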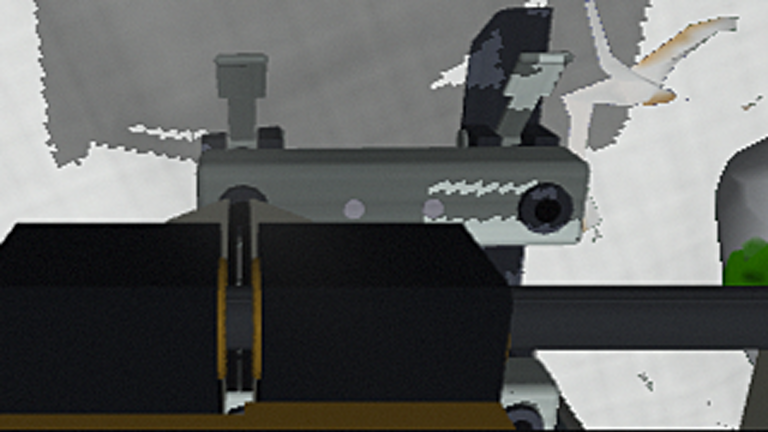

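```bash
python3 - <<'E'
from h import *
import pickle
np.set_printoptions(precision=4,suppress=True)
a=pickle.load(open("top0.pkl","rb"));b=pickle.load(open("scene0.pkl","rb"))
s=snapshot("wrist");t=snapshot("scene");st=state()
def tri(s1,p1,s2,p2):
    o1,d1=ray(s1,*p1);o2,d2=ray(s2,*p2);x=np.linalg.lstsq(np.c_[d1,-d2],o2-o1,rcond=None)[0];return o1+d1*x[0],o2+d2*x[1]
print(tri(a,(259.7,166.45),s,(447.1,236.7)))
print(proj(s,[[.461,-.3079,.0435],[.431,-.3864,.0435],st["tool_pos"]]))
print("force",st["contact_force"],st["joint_torque"])
P=proj(t,[[.431,-.3864,.0435],st["tool_pos"],[.461,-.3079,.0435]]);print(P)
A=cv2.resize(t["img"][150:240,250:390],None,fx=5.5,fy=5.5,interpolation=cv2.INTER_CUBIC)
for p,c in zip(P,[(255,0,0),(0,255,0),(255,0,0)]): cv2.drawMarker(A,(int((p[0]-250+.5)*5.5),int((p[1]-150+.5)*5.5)),c,0,10,1)
cv2.imwrite("pics/s2.png",cv2.convertScaleAbs(A[...,::-1],alpha=1.5))
E
```

```text
(array([ 0.4605, -0.3082,  0.045 ]), array([ 0.4609, -0.3088,  0.045 ]))
[[447.5357 235.4684]
 [321.6055 236.6246]
 [321.2689 233.0183]]
force [ 0.6554  0.3837 -0.0355] [  0.0002 -53.8709   3.6074 -20.7664   0.0548   0.06     0.    ]
[[313.3418 201.7657]
 [313.1615 203.9235]
 [296.674  177.26  ]]
```

View pics/s2.png

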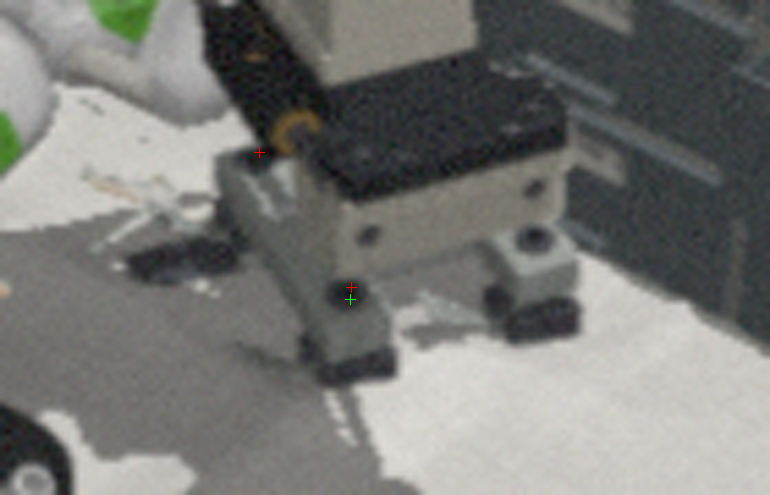

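The scene view shows the fr screw at (348,295), with the TCP projected onto it and still no contact force. I'll keep going down in small steps.

drive_tool --moves '[[-1,[0,0,0.001],[0,0,0]],[-1,[0,0,0],[0,0,0]],[-1,[0,0,0.001],[0,0,0]],[-1,[0,0,0],[0,0,0]],[-1,[0,0,0.001],[0,0,0]],[-1,[0,0,0],[0,0,0]],[-1,[0,0,0],[0,0,0]],[-1,[0,0,0],[0,0,0]],[-1,[0,0,0],[0,0,0]],[-1,[0,0,0],[0,0,0]]]'

```text
time_s: 7.3
tool_pos: [0.4304, -0.3863, 0.0355]
ee_rot: [[-0.931, 0.366, -0.0], [0.366, 0.931, 0.0], [0.0, 0.0, -1.0]]
contact_force: [0.3, 0.2, -0.0]
opening: 0.0004
```

```bash
python3 - <<'E'
from h import *
np.set_printoptions(precision=4,suppress=True)
st=state();print(st["tool_pos"],st["contact_force"],st["moment"])
R=np.array(st["ee_rot"]);T=np.array(st["tool_pos"])
t=snapshot("scene");
f=lambda x,y,z:(proj(t,[T+R@np.array([x,y,z])])[0]-[250,150])*5.5
for y in(-.095,.095):
  for x in(-.0375,.0375): print(x,y,f(x,y,-.066))
print("grasp",f(0,0,-.019),"finger root",f(0,0,-.066), "tip",f(0,0,0))
w=snapshot("wrist");print("wrist cam",R.T@(ray(w,320,200)[0]-T),R.T@ray(w,320,200)[1])
E
```

```text
[ 0.4304 -0.3863  0.0355] [ 0.313   0.2218 -0.0232] [-0.0654  0.0226 -0.025 ]
-0.0375 -0.095 [576.5954 290.8488]
0.0375 -0.095 [351.5194 357.6242]
-0.0375 0.095 [337.1733 -21.8493]
0.0375 0.095 [139.7936  27.6317]
grasp [346.4621 260.6216] finger root [343.677  150.3471] tip [347.5366 303.1143]
wrist cam [ 0.0747 -0.0015 -0.1838] [-0.2688  0.0032  0.9632]
```

```bash
python3 - <<'E'
from h import *
t=snapshot("scene");w=snapshot("wrist")
A=cv2.resize(t["img"][130:230,270:370],None,fx=5,fy=5,interpolation=cv2.INTER_LANCZOS4)
B=cv2.resize(w["img"][190:270,290:370],(500,500),interpolation=cv2.INTER_LANCZOS4)
C=np.hstack([A,B])[...,::-1]; cv2.imwrite("pics/s3.png",cv2.resize(cv2.convertScaleAbs(C,alpha=1.7),(800,400)))
E
```

```text
(no output)
```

View pics/s3.png

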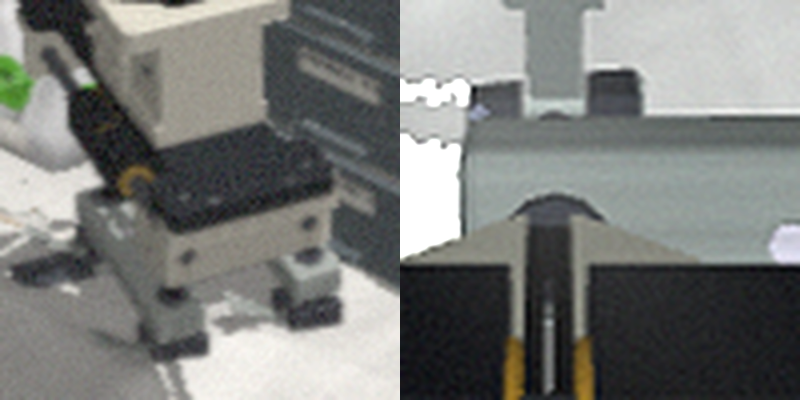

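In the wrist crop the front tip edge is at about row 233. That fits tips roughly 20 mm above the reported TCP, or fingers that are thin at the tip. The scene crop shows the screw still visible under the hand, so I'll continue down gently until the force rises.

drive_tool --moves '[[-1,[0,0,0.001],[0,0,0]],[-1,[0,0,0.001],[0,0,0]],[-1,[0,0,0.001],[0,0,0]],[-1,[0,0,0.001],[0,0,0]],[-1,[0,0,0.001],[0,0,0]],[-1,[0,0,0.001],[0,0,0]],[-1,[0,0,0],[0,0,0]],[-1,[0,0,0],[0,0,0]],[-1,[0,0,0],[0,0,0]],[-1,[0,0,0],[0,0,0]]]'

```text
time_s: 8.5
tool_pos: [0.4305, -0.3864, 0.0295]
ee_rot: [[-0.931, 0.366, 0.0], [0.366, 0.931, -0.0], [-0.0, 0.0, -1.0]]
contact_force: [-0.1, -0.6, 0.4]
opening: 0.0004
```

drive_tool --moves '[[-1,[0,0,0.001],[0,0,0]],[-1,[0,0,0.001],[0,0,0]],[-1,[0,0,0.001],[0,0,0]],[-1,[0,0,0.001],[0,0,0]],[-1,[0,0,0.001],[0,0,0]],[-1,[0,0,0.001],[0,0,0]],[-1,[0,0,0],[0,0,0]],[-1,[0,0,0],[0,0,0]],[-1,[0,0,0],[0,0,0]],[-1,[0,0,0],[0,0,0]]]'

```text
time_s: 9.5
tool_pos: [0.4305, -0.3864, 0.0236]
ee_rot: [[-0.931, 0.366, 0.0], [0.366, 0.931, -0.0], [-0.0, -0.0, -1.0]]
contact_force: [0.1, 0.3, -0.3]
opening: 0.0004
```

drive_tool --moves '[[-1,[0,0,0.001],[0,0,0]],[-1,[0,0,0],[0,0,0]],[-1,[0,0,0.001],[0,0,0]],[-1,[0,0,0],[0,0,0]],[-1,[0,0,0.001],[0,0,0]],[-1,[0,0,0],[0,0,0]],[-1,[0,0,0],[0,0,0]],[-1,[0,0,0],[0,0,0]],[-1,[0,0,0],[0,0,0]],[-1,[0,0,0],[0,0,0]]]'

```text
time_s: 10.5
tool_pos: [0.4304, -0.3864, 0.0205]
ee_rot: [[-0.931, 0.366, -0.0], [0.366, 0.931, 0.0], [0.0, 0.0, -1.0]]
contact_force: [0.1, -0.9, 0.3]
opening: 0.0004
```

```bash
python3 - <<'E'
from h import *
np.set_printoptions(precision=4,suppress=True)
st=state();print(st["tool_pos"],st["contact_force"],st["moment"],st["opening"])
t=snapshot("scene");w=snapshot("wrist")
A=cv2.resize(t["img"][130:230,270:370],None,fx=5,fy=5,interpolation=cv2.INTER_LANCZOS4)
B=cv2.resize(w["img"][190:270,290:370],(500,500),interpolation=cv2.INTER_LANCZOS4)
C=np.hstack([A,B])[...,::-1]; cv2.imwrite("pics/s4.png",cv2.resize(cv2.convertScaleAbs(C,alpha=1.7),(800,400)))
E
```

```text
[ 0.4304 -0.3864  0.0205] [ 0.1168 -0.9142  0.3477] [ 0.0215 -0.0018 -0.0116] 0.00039745547493580835
```

View pics/s4.png

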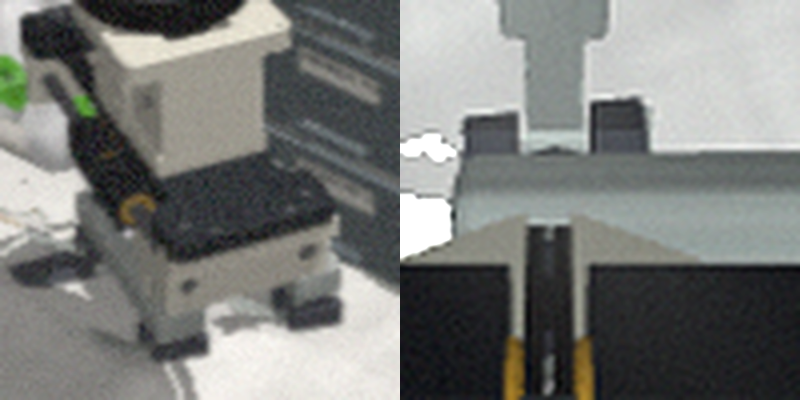

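The wrist crop puts the tips right over the bar top with the screw hidden beneath, which suggests contact is imminent at an offset of about 23 mm. I'll continue in small steps.

drive_tool --moves '[[-1,[0,0,0.001],[0,0,0]],[-1,[0,0,0],[0,0,0]],[-1,[0,0,0.001],[0,0,0]],[-1,[0,0,0],[0,0,0]],[-1,[0,0,0.001],[0,0,0]],[-1,[0,0,0],[0,0,0]],[-1,[0,0,0],[0,0,0]],[-1,[0,0,0],[0,0,0]],[-1,[0,0,0],[0,0,0]],[-1,[0,0,0],[0,0,0]]]'

```text
time_s: 11.6
tool_pos: [0.4307, -0.3867, 0.0198]
ee_rot: [[-0.931, 0.366, 0.001], [0.366, 0.931, -0.0], [-0.001, 0.0, -1.0]]
contact_force: [-5.1, 5.2, 19.2]
opening: 0.0003
```

```bash
python3 - <<'E'
from h import *
np.set_printoptions(precision=4,suppress=True)
st=state();print(st["tool_pos"],st["contact_force"],st["moment"],st["joint_torque"],st["joint_positions"])
s=snapshot("wrist");t=snapshot("top");save(t,"t5",(220,90,360,230),4)
E
```

```text
[ 0.4307 -0.3867  0.0198] [-5.0661  5.2092 19.1629] [0.9681 1.0546 0.0087] [ -0.0135 -45.633    2.9306 -18.7941  -0.0809  -2.2366  -0.0031] [ 0.545   0.5859  0.181   1.8735 -0.1569  0.6951  2.013 ]
```

View pics/t5.png

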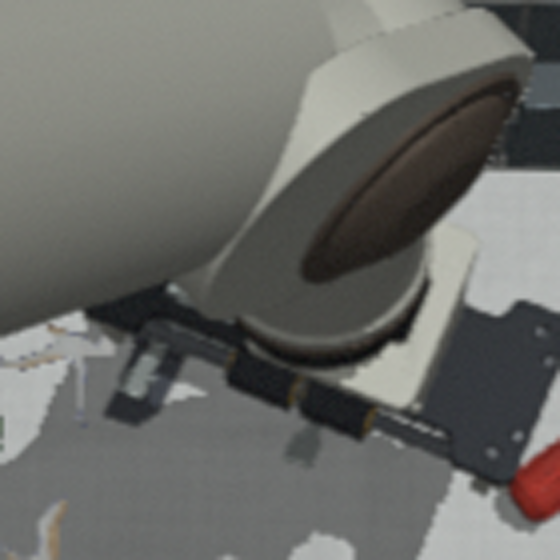

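Contact came abruptly at reported z≈0.0199, reaching 19 N with under 1 mm of give, so fr is firm. The tips sit about 23.5 mm above the reported TCP. The top crop shows the hand clear of the driver. Now fl.

drive_tool --moves '[[-1,[0,0,-0.007],[0,0,0]],[-1,[0,0,-0.008],[0,0,0]],[-1,[0,0.02,0],[0,0,0]],[-1,[0,0.032,0],[0,0,0]],[-1,[0,0.032,0],[0,0,0]],[-1,[0,0,0.005],[0,0,0]],[-1,[0,0,0.004],[0,0,0]],[-1,[0,0,0.002],[0,0,0]],[-1,[0,0,0],[0,0,0]],[-1,[0,0,0],[0,0,0]]]'

```text
time_s: 12.7
tool_pos: [0.4605, -0.3094, 0.0214]
ee_rot: [[-0.93, 0.368, -0.0], [0.368, 0.93, -0.0], [0.0, -0.001, -1.0]]
contact_force: [0.1, -0.7, -0.1]
opening: 0.0
```

drive_tool --moves '[[-1,[0,0,0.001],[0,0,0]],[-1,[0,0,0],[0,0,0]],[-1,[0,0,0.001],[0,0,0]],[-1,[0,0,0],[0,0,0]],[-1,[0,0,0.001],[0,0,0]],[-1,[0,0,0],[0,0,0]],[-1,[0,0,0],[0,0,0]],[-1,[0,0,0],[0,0,0]],[-1,[0,0,0],[0,0,0]],[-1,[0,0,0],[0,0,0]]]'

```text
time_s: 13.7
tool_pos: [0.4612, -0.3085, 0.0199]
ee_rot: [[-0.93, 0.366, 0.0], [0.366, 0.93, -0.0], [-0.0, 0.0, -1.0]]
contact_force: [-3.7, 1.4, 12.8]
opening: 0.0005
```

fl is firm as well: it stops at the same height with 12.8 N. The rear corners are close to the cabinet, so I'll lift and lean the hand 35° back from it.

drive_tool --moves '[[-1,[0,0,-0.02],[0,0,0]],[-1,[0,0,-0.04],[0,0,0]],[-1,[0,0,-0.04],[0,0,0]],[-1,[0,0,0],[0,-0.122,0]],[-1,[0,0,0],[0,-0.122,0]],[-1,[0,0,0],[0,-0.122,0]],[-1,[0,0,0],[0,-0.122,0]],[-1,[0,0,0],[0,-0.122,0]],[-1,[0,0,0],[0,0,0]],[-1,[0,0,0],[0,0,0]]]'

```text
time_s: 14.7
tool_pos: [0.4665, -0.3064, 0.1332]
ee_rot: [[-0.808, 0.359, 0.467], [0.323, 0.933, -0.158], [-0.493, 0.023, -0.87]]
contact_force: [-0.1, 0.0, -0.3]
opening: 0.0003
```

```bash
cat > g.py <<'E'
from h import *
np.set_printoptions(precision=4,suppress=True)
th=-.3651;o=np.array([.4796,-.36]);F=np.array([[np.cos(th),-np.sin(th)],[np.sin(th),np.cos(th)]])
def fw(x,y,z): return np.array([*(F@np.array([x,y])/1e3+o),z/1e3])
def go(P,tip):  # shift of tool frame so that tool-frame point tip lands on P
    st=state();R=np.array(st["ee_rot"]);T=np.array(st["tool_pos"])
    print("T",T,"F",st["contact_force"],"j",st["joint_positions"]);print(R)
    print("shift tool",R.T@(P-T)-tip, "world",P-T-R@tip)
    w=R.T@np.array([0,0,1]);print("world up in tool",w)
E
python3 - <<'E'
from g import *
go(fw(36,-42,43.5+6),np.array([.0095,0,-.0235]))
E
```

```text
T [ 0.4665 -0.3064  0.1332] F [-0.0648  0.0489 -0.2641] j [ 0.7267  0.1791 -0.0954  2.308  -0.7007  0.2092  2.4909]
[[-0.8082  0.3587  0.4671]
 [ 0.3227  0.9332 -0.1583]
 [-0.4927  0.0228 -0.8699]]
shift tool [-0.028  -0.0891  0.1278] world [ 0.0504 -0.1125 -0.0994]
world up in tool [-0.4927  0.0228 -0.8699]
```

drive_tool --moves '[[-1,[-0.009,-0.018,0.019],[0,0,0]],[-1,[-0.009,-0.018,0.019],[0,0,0]],[-1,[-0.01,-0.018,0.019],[0,0,0]],[-1,[-0.01,-0.017,0.018],[0,0,0]],[-1,[-0.009,-0.017,0.018],[0,0,0]],[-1,[0,0,0],[0,0,0]],[-1,[0,0,0],[0,0,0]],[-1,[0,0,0],[0,0,0]],[-1,[0,0,0],[0,0,0]],[-1,[0,0,0],[0,0,0]]]'

```text
time_s: 15.7
tool_pos: [0.5179, -0.4171, 0.077]
ee_rot: [[-0.812, 0.354, 0.463], [0.32, 0.935, -0.152], [-0.487, 0.025, -0.873]]
contact_force: [-0.4, -0.3, 0.2]
opening: 0.0004
```

```bash
python3 - <<'E'
from g import *
go(fw(36,-42,43.5+2),np.array([.0095,0,-.0235]))
s=snapshot("wrist");t=snapshot("scene")
A=cv2.resize(t["img"][100:250,250:450],(533,400),interpolation=cv2.INTER_CUBIC)
B=cv2.resize(s["img"][160:400,240:400],(267,400),interpolation=cv2.INTER_CUBIC)
cv2.imwrite("pics/v9.png",cv2.convertScaleAbs(np.hstack([A,B])[...,::-1],alpha=1.6))
E
```

```text
T [ 0.5179 -0.4171  0.077 ] F [-0.3821 -0.3432  0.1524] j [ 0.9508  0.4644 -0.2287  2.0698 -0.6343  0.1913  2.571 ]
[[-0.8124  0.3539  0.4634]
 [ 0.3203  0.935  -0.1525]
 [-0.4872  0.0246 -0.8729]]
shift tool [ 0.0234 -0.003   0.0411] world [-0.001  -0.0016 -0.0474]
world up in tool [-0.4872  0.0246 -0.8729]
```

View pics/v9.png

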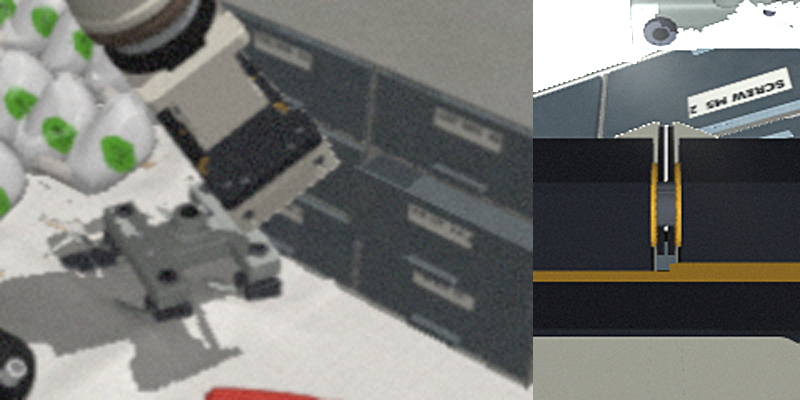

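The hand is leaned but joints 6 and 7 sit at their limits. The wrist view shows the rr screw ahead. I'll back off up and away from the cabinet, then turn the hand about 156° for joint margin and to line up with the cabinet face.

drive_tool --moves '[[-1,[0,0,-0.04],[0,0,0]],[-1,[0,0,-0.05],[0,0,0]],[-1,[0,0,-0.05],[0,0,0]],[-1,[0,0,-0.01],[0,0,0.143]],[-1,[0,0,0],[0,0,0.143]],[-1,[0,0,0],[0,0,0.143]],[-1,[0,0,0],[0,0,0.143]],[-1,[0,0,0],[0,0,0.143]],[-1,[0,0,0],[0,0,0.143]],[-1,[0,0,0],[0,0,0.143]]]'

```text
time_s: 16.8
tool_pos: [0.4479, -0.3948, 0.2077]
ee_rot: [[-0.134, 0.876, 0.463], [0.962, 0.228, -0.153], [-0.239, 0.425, -0.873]]
contact_force: [0.5, 0.4, 0.2]
opening: 0.0008
```

drive_tool --moves '[[-1,[0,0,0],[0,0,0.143]],[-1,[0,0,0],[0,0,0.143]],[-1,[0,0,0],[0,0,0.143]],[-1,[0,0,0],[0,0,0.143]],[-1,[0,0,0],[0,0,0.143]],[-1,[0,0,0],[0,0,0.143]],[-1,[0,0,0],[0,0,0.143]],[-1,[0,0,0],[0,0,0.143]],[-1,[0,0,0],[0,0,0.143]],[-1,[0,0,0],[0,0,0.143]]]'

```text
time_s: 17.8
tool_pos: [0.4479, -0.3948, 0.2077]
ee_rot: [[0.849, 0.255, 0.463], [0.36, -0.92, -0.153], [0.387, 0.297, -0.873]]
contact_force: [0.5, 0.4, -1.1]
opening: 0.0007
```

```bash
python3 - <<'E'
from g import *
go(fw(36,-42,43.5+40),np.array([-.0095,0,-.0235]))
E
```

```text
T [ 0.4479 -0.3948  0.2077] F [ 0.548   0.3653 -1.0974] j [ 0.6304  0.1315  0.2198  2.1385 -0.6033  0.4991  0.0864]
[[ 0.8486  0.2553  0.4634]
 [ 0.3603 -0.9202 -0.1528]
 [ 0.3875  0.2966 -0.8729]]
shift tool [-0.0021 -0.0081  0.1579] world [ 0.0693 -0.0174 -0.141 ]
world up in tool [ 0.3875  0.2966 -0.8729]
```

```bash
cat >> g.py <<'E'
def des(a):
    n=np.array([.9986,.0526,0]);y=np.array([.0526,-.9986,0]);z=n*np.sin(a)+np.array([0,0,-np.cos(a)])
    return np.c_[np.cross(y,z),y,z]
def plan(P,tip,Rd):
    st=state();R=np.array(st["ee_rot"]);T=np.array(st["tool_pos"])
    print("T",T,"F",st["contact_force"],"j",st["joint_positions"])
    rv=cv2.Rodrigues(R.T@Rd)[0].ravel();print("turn",rv)
    G=P-Rd@tip;print("goal TCP",G,"shift after turn",Rd.T@(G-T)); print("up in tool",Rd.T[:,2])
E
python3 - <<'E'
from g import *
plan(fw(36,-42,43.5+5),np.array([-.0095,0,-.0235]),des(np.radians(33)))
plan(fw(36,42,43.5+5),np.array([-.0095,0,-.0235]),des(np.radians(33)))
E
```

```text
T [ 0.4479 -0.3948  0.2077] F [ 0.548   0.3653 -1.0974] j [ 0.6304  0.1315  0.2198  2.1385 -0.6033  0.4991  0.0864]
turn [0.1607 0.1235 0.3334]
goal TCP [ 0.519 -0.411  0.034] shift after turn [-0.0358  0.0199  0.1839]
up in tool [ 0.5446  0.     -0.8387]
T [ 0.4479 -0.3948  0.2077] F [ 0.548   0.3653 -1.0974] j [ 0.6304  0.1315  0.2198  2.1385 -0.6033  0.4991  0.0864]
turn [0.1607 0.1235 0.3334]
goal TCP [ 0.549  -0.3325  0.034 ] shift after turn [-0.0072 -0.0569  0.2025]
up in tool [ 0.5446  0.     -0.8387]
```

drive_tool --moves '[[-1,[0,0,0],[0.0536,0.0412,0.1111]],[-1,[0,0,0],[0.0536,0.0412,0.1111]],[-1,[0,0,0],[0.0536,0.0412,0.1111]],[-1,[-0.009,0.005,0.036],[0,0,0]],[-1,[-0.009,0.005,0.036],[0,0,0]],[-1,[-0.009,0.005,0.036],[0,0,0]],[-1,[-0.009,0.005,0.036],[0,0,0]],[-1,[0,0,0],[0,0,0]],[-1,[0,0,0],[0,0,0]],[-1,[0,0,0],[0,0,0]]]'

```text
time_s: 18.8
tool_pos: [0.4973, -0.4136, 0.0691]
ee_rot: [[0.837, 0.057, 0.544], [0.051, -0.998, 0.027], [0.545, 0.005, -0.839]]
contact_force: [0.4, -1.2, -0.2]
opening: 0.0005
```

```bash
python3 - <<'E'
from g import *
plan(fw(36,-42,43.5+3),np.array([-.0095,0,-.0235]),des(np.radians(33)))
E
```

```text
T [ 0.4973 -0.4136  0.0691] F [ 0.3756 -1.2061 -0.2044] j [ 0.834   0.5193  0.1109  2.0391 -1.1945  0.5649  0.4463]
turn [ 0.0014 -0.0001  0.0065]
goal TCP [ 0.519 -0.411  0.032] shift after turn [-0.0019 -0.0015  0.043 ]
up in tool [ 0.5446  0.     -0.8387]
```

drive_tool --moves '[[-1,[-0.001,-0.001,0.015],[0,0,0]],[-1,[-0.001,-0.001,0.016],[0,0,0]],[-1,[0,0,0.012],[0,0,0]],[-1,[0,0,0],[0,0,0]],[-1,[-0.0005,0,0.0008],[0,0,0]],[-1,[-0.0005,0,0.0008],[0,0,0]],[-1,[-0.0005,0,0.0008],[0,0,0]],[-1,[0,0,0],[0,0,0]],[-1,[0,0,0],[0,0,0]],[-1,[0,0,0],[0,0,0]]]'

```text
time_s: 19.8
tool_pos: [0.5191, -0.4103, 0.0276]
ee_rot: [[0.838, 0.057, 0.543], [0.05, -0.998, 0.028], [0.544, 0.004, -0.839]]
contact_force: [0.7, -2.7, 3.4]
opening: 0.0003
```

drive_tool --moves '[[-1,[-0.0005,0,0.0008],[0,0,0]],[-1,[0,0,0],[0,0,0]],[-1,[-0.0005,0,0.0008],[0,0,0]],[-1,[0,0,0],[0,0,0]],[-1,[0,0,0],[0,0,0]],[-1,[0,0,0],[0,0,0]],[-1,[0,0,0],[0,0,0]],[-1,[0,0,0],[0,0,0]],[-1,[0,0,0],[0,0,0]],[-1,[0,0,0],[0,0,0]]]'

```text
time_s: 20.8
tool_pos: [0.5192, -0.4102, 0.0256]
ee_rot: [[0.838, 0.057, 0.543], [0.05, -0.998, 0.028], [0.544, 0.004, -0.839]]
contact_force: [2.1, -5.0, 5.6]
opening: 0.0008
```

rr gives: about 3.4–5.6 N over 2 mm. I'll press on to feel it bottom on its pad.

drive_tool --moves '[[-1,[-0.0005,0,0.0008],[0,0,0]],[-1,[0,0,0],[0,0,0]],[-1,[-0.0005,0,0.0008],[0,0,0]],[-1,[0,0,0],[0,0,0]],[-1,[0,0,0],[0,0,0]],[-1,[0,0,0],[0,0,0]],[-1,[0,0,0],[0,0,0]],[-1,[0,0,0],[0,0,0]],[-1,[0,0,0],[0,0,0]],[-1,[0,0,0],[0,0,0]]]'

```text
time_s: 21.8
tool_pos: [0.5195, -0.4106, 0.025]
ee_rot: [[0.837, 0.057, 0.545], [0.05, -0.998, 0.028], [0.545, 0.004, -0.838]]
contact_force: [-2.7, -2.0, 13.1]
opening: 0.0005
```

```bash
python3 - <<'E'
from g import *
st=state();print(st["tool_pos"],st["contact_force"],st["moment"])
import pickle
t=snapshot("scene");A=cv2.resize(t["img"][130:230,270:370],(550,550),interpolation=cv2.INTER_CUBIC)
cv2.imwrite("pics/v10.png",cv2.convertScaleAbs(A[...,::-1],alpha=1.6))
E
```

```text
[ 0.5195 -0.4106  0.025 ] [-2.6619 -2.0434 13.0721] [-0.5061 -0.3379 -0.2894]
```

View pics/v10.png

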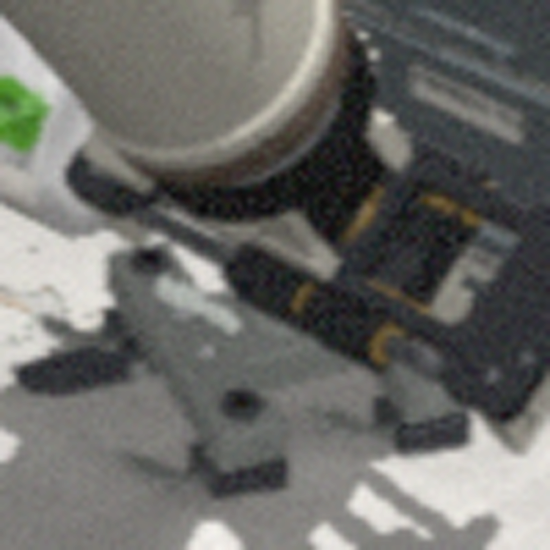

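rr dips about 4 mm at 3–6 N and then goes firm at 13 N, so it is the loose corner. The scene crop shows the hand on rr, with fr at (240,403) unaffected. Next I'll lift and plan the tab press.

drive_tool --moves '[[-1,[0.0027,0,-0.0042],[0,0,0]],[-1,[0.0109,0,-0.0168],[0,0,0]],[-1,[0.0218,0,-0.0336],[0,0,0]],[-1,[0.0109,0,-0.0168],[0,0,0]],[-1,[0,0,0],[0,0,0]],[-1,[0,0,0],[0,0,0]],[-1,[0,0,0],[0,0,0]],[-1,[0,0,0],[0,0,0]],[-1,[0,0,0],[0,0,0]],[-1,[0,0,0],[0,0,0]]]'

```text
time_s: 22.85
tool_pos: [0.5185, -0.4088, 0.1075]
ee_rot: [[0.838, 0.058, 0.542], [0.049, -0.998, 0.03], [0.543, 0.001, -0.84]]
contact_force: [-0.3, -0.0, 0.4]
opening: 0.0004
```

```bash
cat >> g.py <<'E'
def des2(a,h):
    h=np.radians(h);n=np.array([np.cos(h),np.sin(h),0]);y=np.array([n[1],-n[0],0]);z=n*np.sin(a)+np.array([0,0,-np.cos(a)])
    return np.c_[np.cross(y,z),y,z]
E
python3 - <<'E'
from g import *
plan(fw(0,-44,60),np.array([0,0,-.0235]),des2(np.radians(8),-14.9))
E
```

```text
T [ 0.5185 -0.4088  0.1075] F [-0.3263 -0.0262  0.4339] j [ 0.762   0.4643  0.1525  2.0047 -1.0879  0.5985  0.2796]
turn [-0.1106 -0.4306  0.3009]
goal TCP [ 0.4671 -0.4019  0.0367] shift after turn [-0.0609  0.0066  0.0629]
up in tool [ 0.1392  0.     -0.9903]
```

drive_tool --moves '[[-1,[-0.025,-0.002,-0.016],[0,0,0]],[-1,[-0.025,-0.002,-0.016],[0,0,0]],[-1,[0,0,0],[-0.0277,-0.1077,0.0752]],[-1,[0,0,0],[-0.0277,-0.1077,0.0752]],[-1,[0,0,0],[-0.0277,-0.1077,0.0752]],[-1,[0,0,0],[-0.0277,-0.1077,0.0752]],[-1,[0,0,0],[0,0,0]],[-1,[0,0,0],[0,0,0]],[-1,[0,0,0],[0,0,0]],[-1,[0,0,0],[0,0,0]]]'

```text
time_s: 23.85
tool_pos: [0.4572, -0.406, 0.1045]
ee_rot: [[0.954, -0.171, 0.248], [-0.172, -0.985, -0.016], [0.247, -0.028, -0.969]]
contact_force: [-0.0, 0.0, 1.0]
opening: 0.0003
```

```bash
python3 - <<'E'
from g import *
plan(fw(0,-44,50),np.array([0,0,-.0235]),des2(np.radians(8),-14.9))
st=state();s=snapshot("wrist");print(proj(s,[fw(0,-42,25),fw(36,-42,43.5)]));
im=s["img"].copy();R=np.array(st["ee_rot"]);T=np.array(st["tool_pos"])
P=proj(s,[fw(0,-42,25),fw(36,-42,43.5),T-R[:,2]*.0235])
for p,c in zip(P,[(255,0,0),(0,0,255),(0,255,0)]): cv2.drawMarker(im,(int(p[0]),int(p[1])),c,0,8,1)
cv2.imwrite("pics/w11.png",cv2.resize(im[100:300,200:440,::-1],None,fx=3,fy=3,interpolation=cv2.INTER_CUBIC))
E
```

```text
T [ 0.4572 -0.406   0.1045] F [-0.0357  0.0097  1.0129] j [ 0.4238  0.4424  0.45    1.9477 -0.5853  0.6869 -0.4888]
turn [-0.0441 -0.1083  0.0814]
goal TCP [ 0.4671 -0.4019  0.0267] shift after turn [-0.0024 -0.0064  0.0782]
up in tool [ 0.1392  0.     -0.9903]
[[311.9665 215.5618]
 [318.5768 177.6561]]
```

View pics/w11.png

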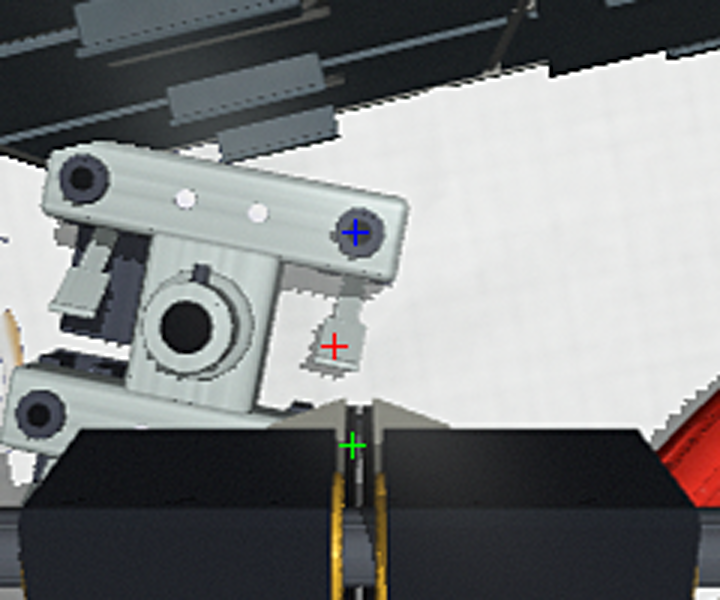

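The wrist view shows the rr tab at (335,345), matching its predicted mark. I'll finish the turn and go above it.

drive_tool --moves '[[-1,[0,0,0],[-0.022,-0.054,0.041]],[-1,[0,0,0],[-0.022,-0.054,0.041]],[-1,[0,0,0],[0,0,0]],[-1,[-0.001,-0.002,0.025],[0,0,0]],[-1,[-0.001,-0.002,0.025],[0,0,0]],[-1,[0,-0.002,0.018],[0,0,0]],[-1,[0,0,0.01],[0,0,0]],[-1,[0,0,0],[0,0,0]],[-1,[0,0,0],[0,0,0]],[-1,[0,0,0],[0,0,0]]]'

```text
time_s: 24.9
tool_pos: [0.4698, -0.4027, 0.0287]
ee_rot: [[0.957, -0.256, 0.136], [-0.253, -0.967, -0.038], [0.142, 0.001, -0.99]]
contact_force: [0.7, -0.7, 1.0]
opening: 0.0005
```

```bash
python3 - <<'E'
from g import *
plan(fw(-1,-44.5,30),np.array([0,0,-.0235]),des2(np.radians(8),-14.9))
E
```

```text
T [ 0.4698 -0.4027  0.0287] F [ 0.6705 -0.7426  0.9694] j [ 0.3444  0.6055  0.4638  1.9022 -0.5624  0.6288 -0.6617]
turn [ 0.0012 -0.0024  0.0013]
goal TCP [ 0.4659 -0.4021  0.0067] shift after turn [-0.0069  0.0004  0.0212]
up in tool [ 0.1392  0.     -0.9903]
```

drive_tool --moves '[[-1,[-0.003,0,0.007],[0,0,0]],[-1,[-0.003,0,0.007],[0,0,0]],[-1,[-0.001,0,0.007],[0,0,0]],[-1,[-0.0003,0,0.002],[0,0,0]],[-1,[-0.0003,0,0.002],[0,0,0]],[-1,[-0.0003,0,0.002],[0,0,0]],[-1,[-0.0003,0,0.002],[0,0,0]],[-1,[-0.0003,0,0.002],[0,0,0]],[-1,[0,0,0],[0,0,0]],[-1,[0,0,0],[0,0,0]]]'

```text
time_s: 25.9
tool_pos: [0.4637, -0.4001, -0.005]
ee_rot: [[0.958, -0.256, 0.132], [-0.254, -0.967, -0.035], [0.137, -0.0, -0.991]]
contact_force: [-3.2, 1.3, 3.2]
opening: 0.0001
```

drive_tool --moves '[[-1,[-0.0002,0,0.0015],[0,0,0]],[-1,[-0.0002,0,0.0015],[0,0,0]],[-1,[-0.0002,0,0.0015],[0,0,0]],[-1,[-0.0002,0,0.0015],[0,0,0]],[-1,[-0.0002,0,0.0015],[0,0,0]],[-1,[-0.0002,0,0.0015],[0,0,0]],[-1,[-0.0002,0,0.0015],[0,0,0]],[-1,[0,0,0],[0,0,0]],[-1,[0,0,0],[0,0,0]],[-1,[0,0,0],[0,0,0]]]'

```text
time_s: 26.9
tool_pos: [0.4667, -0.4008, -0.0148]
ee_rot: [[0.957, -0.255, 0.136], [-0.252, -0.967, -0.037], [0.141, 0.001, -0.99]]
contact_force: [0.4, -0.1, 0.6]
opening: 0.0005
```

drive_tool --moves '[[-1,[-0.0001,0,0.001],[0,0,0]],[-1,[-0.0001,0,0.001],[0,0,0]],[-1,[-0.0001,0,0.001],[0,0,0]],[-1,[-0.0001,0,0.001],[0,0,0]],[-1,[0,0,0],[0,0,0]],[-1,[0,0,0],[0,0,0]],[-1,[0,0,0],[0,0,0]],[-1,[0,0,0],[0,0,0]],[-1,[0,0,0],[0,0,0]],[-1,[0,0,0],[0,0,0]]]'

```text
time_s: 27.9
tool_pos: [0.4666, -0.4009, -0.018]
ee_rot: [[0.957, -0.255, 0.136], [-0.253, -0.967, -0.036], [0.141, 0.0, -0.99]]
contact_force: [-2.3, 1.5, 9.6]
opening: 0.0002
```

drive_tool --moves '[[-1,[-0.0001,0,0.001],[0,0,0]],[-1,[-0.0001,0,0.001],[0,0,0]],[-1,[0,0,0],[0,0,0]],[-1,[0,0,0],[0,0,0]],[-1,[0,0,0],[0,0,0]],[-1,[0,0,-0.006],[0,0,0]],[-1,[0,0,-0.02],[0,0,0]],[-1,[0,0,-0.035],[0,0,0]],[-1,[0,0,-0.04],[0,0,0]],[-1,[0,0,0],[0,0,0]]]'

```text
time_s: 28.9
tool_pos: [0.4544, -0.3999, 0.0839]
ee_rot: [[0.956, -0.256, 0.141], [-0.253, -0.967, -0.041], [0.147, 0.004, -0.989]]
contact_force: [1.0, -1.0, 0.2]
opening: 0.0003
```

```bash
python3 - <<'E'
from g import *
plan(fw(36,-42,43.5+10),np.array([-.0095,0,-.0235]),des(np.radians(33)))
s=snapshot("wrist")
cv2.imwrite("pics/w12.png",cv2.resize(s["img"][100:300,200:440,::-1],None,fx=3,fy=3,interpolation=cv2.INTER_CUBIC))
E
```

```text
T [ 0.4544 -0.3999  0.0839] F [ 1.0029 -1.0293  0.1965] j [ 0.2994  0.5027  0.5303  1.9196 -0.4954  0.7046 -0.7031]
turn [ 0.115   0.4255 -0.2927]
goal TCP [ 0.519 -0.411  0.039] shift after turn [0.0291 0.0144 0.0725]
up in tool [ 0.5446  0.     -0.8387]
```

No more pictures can be viewed, so I'll check by numbers and by pressing rr again.

drive_tool --moves '[[-1,[0,0,0],[0.0288,0.1064,-0.0732]],[-1,[0,0,0],[0.0288,0.1064,-0.0732]],[-1,[0,0,0],[0.0288,0.1064,-0.0732]],[-1,[0,0,0],[0.0288,0.1064,-0.0732]],[-1,[0,0,0],[0,0,0]],[-1,[0.014,0.007,0.012],[0,0,0]],[-1,[0.015,0.007,0.02],[0,0,0]],[-1,[0,0,0.02],[0,0,0]],[-1,[0,0,0],[0,0,0]],[-1,[0,0,0],[0,0,0]]]'

```text
time_s: 29.95
tool_pos: [0.5025, -0.4061, 0.0422]
ee_rot: [[0.888, -0.005, 0.459], [-0.018, -1.0, 0.024], [0.459, -0.03, -0.888]]
contact_force: [0.3, -0.4, -0.5]
opening: 0.0006
```

```bash
python3 - <<'E'
from g import *
plan(fw(36,-42,43.5+2),np.array([-.0095,0,-.0235]),des(np.radians(33)))
E
```

```text
T [ 0.5025 -0.4061  0.0422] F [ 0.2863 -0.4346 -0.4702] j [ 0.787   0.5513  0.0868  2.0029 -1.0171  0.4954  0.1632]
turn [ 0.0029  0.0978 -0.0646]
goal TCP [ 0.519 -0.411  0.031] shift after turn [0.0074 0.0058 0.0182]
up in tool [ 0.5446  0.     -0.8387]
```

drive_tool --moves '[[-1,[0,0,0],[0.0029,0.0978,-0.0646]],[-1,[0,0,0],[0,0,0]],[-1,[0.007,0.005,0.008],[0,0,0]],[-1,[0,0,0.01],[0,0,0]],[-1,[0,0,0],[0,0,0]],[-1,[-0.0005,0,0.0008],[0,0,0]],[-1,[-0.0005,0,0.0008],[0,0,0]],[-1,[0,0,0],[0,0,0]],[-1,[0,0,0],[0,0,0]],[-1,[0,0,0],[0,0,0]]]'

```text
time_s: 30.95
tool_pos: [0.518, -0.4114, 0.0289]
ee_rot: [[0.852, 0.037, 0.522], [0.027, -0.999, 0.028], [0.523, -0.01, -0.852]]
contact_force: [0.1, -0.0, 0.8]
opening: 0.0006
```

drive_tool --moves '[[-1,[-0.0005,0,0.0008],[0,0,0]],[-1,[0,0,0],[0,0,0]],[-1,[-0.0005,0,0.0008],[0,0,0]],[-1,[0,0,0],[0,0,0]],[-1,[0,0,0],[0,0,0]],[-1,[0,0,0],[0,0,0]],[-1,[0,0,0],[0,0,0]],[-1,[0,0,0],[0,0,0]],[-1,[0,0,0],[0,0,0]],[-1,[0,0,0],[0,0,0]]]'

```text
time_s: 31.95
tool_pos: [0.5184, -0.4115, 0.0279]
ee_rot: [[0.851, 0.038, 0.523], [0.027, -0.999, 0.028], [0.524, -0.01, -0.852]]
contact_force: [-2.5, 2.5, 9.1]
opening: 0.0006
```

rr is now firm: contact is at full height and it reaches 9 N within 0.6 mm. I'll back away.

drive_tool --moves '[[-1,[0.0026,0,-0.0043],[0,0,0]],[-1,[0.0104,0,-0.017],[0,0,0]],[-1,[0.01,0,-0.03],[0,0,0]],[-1,[0,0,-0.05],[0,0,0]],[-1,[0,0,-0.04],[0,0,0]],[-1,[0,0,0],[0,-0.14,0]],[-1,[0,0,0],[0,-0.14,0]],[-1,[0,0,0],[0,0,0]],[-1,[0,0,0],[0,0,0]],[-1,[0,0,0],[0,0,0]]]'

```text
time_s: 32.95
tool_pos: [0.4631, -0.4124, 0.1573]
ee_rot: [[0.949, 0.041, 0.312], [0.033, -0.999, 0.03], [0.313, -0.018, -0.95]]
contact_force: [0.1, -0.4, 0.7]
opening: -0.0001
```

```bash
python3 - <<'E'
from g import *
st=state();print(st["tool_pos"],st["contact_force"],st["time_s"])
s=snapshot("wrist");g=cv2.cvtColor(s["img"],cv2.COLOR_RGB2GRAY).astype(float)
for n,p in dict(rl=(36,42),rr=(36,-42),fl=(-36,42),fr=(-36,-42)).items():
    u,v=proj(s,[fw(*p,43.5)])[0]
    if not(8<u<632 and 8<v<392): print(n,"out");continue
    U,V=np.meshgrid(range(round(u)-7,round(u)+8),range(round(v)-7,round(v)+8))
    w=np.clip(110-g[V,U],0,None)*(np.hypot(U-u,V-v)<7)
    if w.sum()==0: print(n,"none",u,v);continue
    c=(w*U).sum()/w.sum(),(w*V).sum()/w.sum();print(n,u,v,c,(at(s,*c,.0435)-fw(*p,43.5))[:2]*1e3)
# grey profile along each tab's line at flat height vs raised
for n,p,zl in (("rr",(36,-42),5),("rl",(36,42),9)):
    print(n,"flat line 27..57 out",[int(g[int(round(q[1])),int(round(q[0]))]) for q in [proj(s,[fw(p[0]-d,p[1],zl)])[0] for d in range(27,58,2)] if 0<=q[0]<640 and 0<=q[1]<400])
E
```

```text
[ 0.4631 -0.4124  0.1573] [ 0.1333 -0.3546  0.6882] 32.95
rl 250.33730249643742 163.16851586209094 (np.float64(250.44829853690612), np.float64(163.35147131349663)) [-0.1962 -0.1316]
rr 320.9856784927475 193.38549227211402 (np.float64(321.5), np.float64(193.31715095676824)) [ 0.0961 -0.5537]
fl 223.76665103752816 223.82441868534033 (np.float64(224.03556753980482), np.float64(223.96019517205957)) [-0.1348 -0.3014]
fr 294.6046134201758 254.73210966753317 (np.float64(294.5350496506068), np.float64(254.7404192717911)) [-0.0122  0.0746]
rr flat line 27..57 out [227, 227, 230, 229, 227, 225, 226, 225, 226, 224, 226, 227, 231, 150, 125, 132]
rl flat line 27..57 out [130, 171, 166, 169, 170, 172, 166, 202, 39, 36, 35, 53, 235, 236, 255, 66]
```

The fixture hasn't moved (under 0.6 mm). One numeric check remains on how flat the tab lies.

```bash
python3 - <<'E'
from g import *
s=snapshot("wrist")
for z in (5,25):
  for d in (32,38,44,47,53):
    q=[proj(s,[fw(36-d,y,z)])[0] for y in range(-64,-21,2)]
    print(z,d,[int(s["img"][int(round(v)),int(round(u))].mean()) for u,v in q])
u,v=proj(s,[fw(-5,-42,5)])[0];u=int(u);v=int(v);print(u,v)
g=s["img"].astype(int)
print("sat R-B");print((g[v-22:v+14:2,u-20:u+22:2,0]-g[v-22:v+14:2,u-20:u+22:2,2]))
print(g[v-22:v+14:2,u-20:u+22:2].mean(2).astype(int))
E
```

```text
5 32 [223, 224, 219, 221, 221, 223, 224, 224, 227, 229, 229, 230, 228, 226, 225, 223, 218, 216, 215, 214, 214, 215]
5 38 [226, 222, 219, 220, 222, 221, 220, 223, 227, 228, 227, 226, 226, 225, 220, 217, 214, 217, 220, 219, 218, 221]
5 44 [51, 87, 240, 240, 227, 226, 210, 230, 227, 227, 226, 226, 226, 225, 220, 218, 220, 217, 215, 216, 217, 217]
5 47 [57, 40, 142, 64, 86, 89, 127, 180, 236, 230, 226, 226, 225, 223, 220, 219, 220, 219, 220, 219, 219, 218]
5 53 [37, 144, 73, 43, 126, 135, 131, 131, 128, 131, 128, 236, 223, 220, 223, 220, 220, 220, 221, 221, 220, 220]
25 32 [225, 222, 221, 219, 221, 222, 224, 226, 228, 228, 228, 227, 226, 226, 224, 216, 217, 218, 214, 214, 217, 221]
25 38 [211, 226, 221, 222, 222, 220, 219, 224, 226, 228, 227, 224, 222, 225, 219, 215, 216, 219, 219, 219, 222, 225]
25 44 [56, 45, 118, 148, 246, 177, 134, 239, 228, 227, 225, 222, 224, 223, 219, 219, 219, 218, 217, 217, 218, 221]
25 47 [46, 41, 144, 72, 38, 132, 132, 131, 128, 236, 227, 226, 222, 219, 221, 220, 217, 217, 220, 221, 222, 224]
25 53 [121, 143, 39, 60, 128, 132, 131, 132, 132, 131, 125, 124, 230
[... 2568 characters left out ...]
8 217 217 216 219 217 221 224 226 226 228 226 223 222 223 221
  221 219 222]
 [201 222 221 220 220 219 221 218 223 227 224 227 228 227 223 219 222 222
  220 221 223]
 [227 222 220 220 217 217 219 220 223 226 226 226 226 224 221 219 222 221
  221 222 225]
 [222 220 222 219 219 221 222 219 224 226 225 226 227 227 222 221 221 222
  222 223 224]
 [223 222 222 223 223 225 223 218 224 226 228 230 236 235 211 222 225 224
  221 211 236]
 [231 223 225 229 224 221 221 220 224 231 230 178 126 127 182 246 240 241
  231 131 129]
 [ 74 215 223  34 114 241 230 230 176 128 126 129 132 136  84  38 136  34
   51 140 133]
 [154  69  71  66  76  43 133 126 127 130 132 132 131 135  71  41 144  39
   57 141 135]]
```

```bash
python3 -c "
from workcell import hand_in
print(hand_in())"
```

```text
the job is handed in; nothing more can be done
None
```

The loose corner was rr (positive x, negative y). I pressed its shim tab flat, the fixture now stands firm there, and I handed the job in at about 33 s.

- **Finding the corner:** I pressed three screws with closed fingertips. fr held firm at 19 N and fl at 13 N. rr gave about 4 mm at 3–6 N, then went firm at 13 N on its pad. I did not press rl, because rr had already shown itself.
- **Pressing the tab:** The rr tab went down and stopped about 4–5 mm above the table at 10 N. I pushed 2 mm further, by my estimate about 25 N, and then backed off.
- **Last checks:**
  - rr pressed again stopped at full height, reaching 9 N with less than 1 mm of give.
  - All four screw heads were within 0.6 mm of where they started.
  - The wrist image shows a 14 mm wide strip where the flat tab should lie.
  - The hand was clear of everything.

- **Disagreement:** The closed fingertips sat about 23.5 mm short of the reported TCP. I found this by touch and allowed for it in every later move.
- **Not confirmed by eye:** The 12-picture limit was used up before the tab was pressed, so I judged it flat from force, height and pixel values only. I did not check the other three shims or the bystanders again at the end, but I felt no unexpected contact.

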